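# Flip the inspection flag of the bush to green

## Robot

A 6-joint arm with a two-finger parallel gripper is mounted at the origin on a cart in front of the work surface, level with it; the furniture and walls round the work are solid. World frame = base frame: x ahead of the robot, y to its left, z up, the work surface at z = 0. Lengths are in m, angles in rad, forces in N, time in s.
With the tool pointing down it reaches from about 0.375 to 0.9 m from the base axis. Payload 3.1 kg.
Tool frame: the origin (TCP) lies at the very end of the fingers, on their centre line; the grasp point (between the pads) lies 19 mm behind it (robot.hold_point_z is the z of the grasp point in the tool frame, in m); z points along the fingers, y is the direction in which the jaws open and shut (so a half turn about z gives the same grasp; the last joint's range is limited). The gripper opens to 87 mm and grips with 3 to 60 N. Pads are 19 mm wide; open, the fingers measure 117 mm over their backs; the gripper's body (75 mm by 190 mm) begins 51 mm behind the grasp point.
Start: joints at [0.971, 0.527, 1.433, -0, 1.181, -0.178], TCP at [0.256, 0.57, 0.223] pointing down, gripper open.
Joint ranges: [-3.08, 3.08], [-0.75, 2.2], [0.22, 2.44], [-1.43, 4.57], [0, 2.65], [-2.85, 2.85]. Speed limits (rad/s): [2.79, 2.79, 3.14, 3.14, 3.14, 3.14].

## Interface

Orientations are given as a unit quaternion [x, y, z, w].
In Python, from rig import robot, viewer, spotter gives the robot as it stands.
- The arm moves only by the shell command python3 -m crank 'ROWS' [FORCE]. ROWS is text: rows parted by semicolons, each of 7 numbers parted by spaces: the turn, a rotation vector about the tool's x, y, z in units of 5 degrees (1.0 is 5 degrees), then the shift along the tool's x, y, z in units of 40 mm (1.0 is 40 mm), then the gripper's target within -1 to 1 (shut at 1, half-way at 0, fully open at -1). A call has 1 to 5 rows; each row shifts and turns the pose as measured when the row begins, along the tool's axes as they then stand; what a row does not reach is not made up. A row lasts 1/8 s, in which the tool goes at most 62.5 mm and 10.7 degrees, less where a joint would pass 70% of its speed; a pose out of reach is approached as far as the arm can. A call is refused whole if a number of a shift passes 1 or a number of a turn 1, either way. A call with a gripper value outside its range is refused whole. The fingers move at their own pace and stop on an object; FORCE is the grip in N (left out, the last holds). Time passes only in rows, so rows that do not move let the fingers close. It gives the time, the measured TCP pose, the force and the opening at its end, in the units of the state.
- robot.get_obs(): the state, without advancing time (a new reading comes with each control period).
- viewer.camera(name): name is "scene" or "top" or "wrist"; returns a dict with "img" (384x512x3 uint8, red, green, blue), "camera_matrix" (3x3 intrinsics, pixels), "distortion" ([k1, k2, p1, p2, k3] as OpenCV has them; the pictures are not rectified), "xyz" and "attitude" of the camera in the world. Camera axes: x right, y down, z forward; pixel columns grow to the right and rows downward; lengths in m; the calibration is good to about 2 mm. A picture is of the moment at which its call begins. There is no depth.
- robot.hand_in(): hands the job in, once; it reports no verdict.
Trained networks look in a picture, given as the dict that the camera call returned (one of the last four; its "shot" number tells which), for a name from the list of things; names that differ only in an ending like _2 or _b are one class to them, and where a whole thing is asked for, a point or a joint stands for the part that bears it (a point fixed in the world has none). Each returns a list of dicts, best first, with "score" (0 to 1); they miss things now and then, are a little off and sometimes report something else, mostly with a low value. They report only what shows in the picture. A call takes as long as a camera call.
- spotter.boxes_of(name, picture): "at" ([x, y, z] in m, in the coordinates of the camera as it stood for that picture, good to about 4 mm: the middle of the surface that is visible of it).
The state is a dict: "time": time; "q": joint angles; "joint_velocities": joint speeds; "joint_torque": joint torques, N m; "position": TCP position; "tool_rot": TCP orientation; "ft_force": force on the tool from outside, world axes, zero at the start; "moment": the same for the moment, N m; "grip_width": finger opening in m.
Only numpy, scipy, OpenCV 4.12 (cv2) and the standard library are available. Lean on these libraries where they do the work, as an engineer would, in place of code of your own. Each camera call takes 0.05 s, during which the arm holds its last target.

## Task

The bush has passed inspection: on the stand whose sample is the round grey bush, push the flag over its pivot with the fingertips, until it lies fully down on the other side with its green face up. Do not pinch or grip the flag; it only needs pressing and pushing. Leave the flag of the square block showing red, and do not move or pick up the samples, the jar or the marker.

Things in the scene. Friction and masses are not known exactly. Their poses are not given: they have to be found in the camera images.
- bush_stand: Grey flag stand screwed to the bench; its sample is the round grey flanged bush. Origin on the bench, straight below the pivot's middle; z up, x along the pivot away from the robot to the sample, y to the side where the flag lies at the start. Base plate 170 x 120 x 8 mm, x -57 to +113 mm; black sample nest (ring 62 mm outside, 6 mm high) centred at x +76 mm.
- bush_pivot (a point): Middle of this stand's pivot, 85 mm above the bench, axes as the stand's: pivot along x, between posts (22 x 6 mm) at x -40 and +40 mm that end 9 mm above it. On each post an arm (y -56 to +56 mm, top 12 mm below the pivot) bears rubber stop pegs at y +-52 mm, reaching in to |x| = 27 mm, on which the flag rests. Below the pivot is room for the tab to swing through.
- bush_flag (a joint): Angle of this stand's flag. 0 = level on the stand's +y side, red up (starts at 0 to 0.2); pi/2 = upright; pi = level on the -y side, green up. The flag is 64 mm wide along the pivot, 7 mm thick, its free edge 75 mm from the pivot. Hinge friction 0.03 N m, no spring: it stays at any angle where it is left and turns under a few newtons.
- bush_tab (a point): Middle of the end of this flag's black thumb tab, 40 mm from the pivot. The tab (44 mm wide, 7 mm thick) continues the flag in line beyond the pivot: pressing it down lifts the flag. Axes as the red face's.
- bush_red_face (a point): Red face (56 x 54 mm, with a white bar) of the flag on the stand of the round grey flanged bush. Origin at its middle, 44 mm from the pivot; its z points out of the red face (up at joint 0), its y to the flag's free edge.
- bush_green_face (a point): Green face (56 x 54 mm, with a white dot) on the other side of the same flag. Origin at its middle; the same axes as the red face, so its z points into the flag and is down when green lies up (joint pi).
- block_stand: Grey flag stand screwed to the bench; its sample is the white square bored block. Origin on the bench, straight below the pivot's middle; z up, x along the pivot away from the robot to the sample, y to the side where the flag lies at the start. Base plate 170 x 120 x 8 mm, x -57 to +113 mm; black sample nest (ring 62 mm outside, 6 mm high) centred at x +76 mm.
- block_pivot (a point): Middle of this stand's pivot, 85 mm above the bench, axes as the stand's: pivot along x, between posts (22 x 6 mm) at x -40 and +40 mm that end 9 mm above it. On each post an arm (y -56 to +56 mm, top 12 mm below the pivot) bears rubber stop pegs at y +-52 mm, reaching in to |x| = 27 mm, on which the flag rests. Below the pivot is room for the tab to swing through.
- block_flag (a joint): Angle of this stand's flag. 0 = level on the stand's +y side, red up (starts at 0 to 0.2); pi/2 = upright; pi = level on the -y side, green up. The flag is 64 mm wide along the pivot, 7 mm thick, its free edge 75 mm from the pivot. Hinge friction 0.03 N m, no spring: it stays at any angle where it is left and turns under a few newtons.
- block_tab (a point): Middle of the end of this flag's black thumb tab, 40 mm from the pivot. The tab (44 mm wide, 7 mm thick) continues the flag in line beyond the pivot: pressing it down lifts the flag. Axes as the red face's.
- block_red_face (a point): Red face (56 x 54 mm, with a white bar) of the flag on the stand of the white square bored block. Origin at its middle, 44 mm from the pivot; its z points out of the red face (up at joint 0), its y to the flag's free edge.
- block_green_face (a point): Green face (56 x 54 mm, with a white dot) on the other side of the same flag. Origin at its middle; the same axes as the red face, so its z points into the flag and is down when green lies up (joint pi).
- bush_mid (a point): Middle (half-way up) of the loose round grey flanged bush, 34 mm across, 28 mm high, standing in the ring of its flag stand. Not to be moved.
- block_mid (a point): Middle (half-way up) of the loose white bored block, 30 x 40 x 22 mm, standing in the ring of its flag stand. Not to be moved.
- jar_mid (a point): Middle (half-way up) of the loose white jar with a blue lid, 69 mm across, 94 mm high, behind the stands. Bystander.
- marker_mid (a point): Middle of the loose black marker, 135 mm long, 18 mm thick, lying on the bench between the stands. Bystander.

How it is judged:
By the outcome, as a careful person would: the job done as asked, in the order asked, and still so for the second after the job is handed in, with the robot touching nothing.
It also fails if it takes over 51 s, if anything falls off the work surface, if the arm or the gripper's body presses on something with over 40 N, if the wrist force passes 120 N, or if a joint passes its speed limit or range.

## Working session

There is one attempt and no reset: what is moved stays moved. The work goes in short steps, Python scripts to look and compute and a shell command to move; the robot and the scene stay as the last step left them, time stands still between calls to the robot, and variables do not carry over. Pictures are saved under pics/ and viewed, and the job is handed in when it is done.

```bash
mkdir -p pics; ls
cat > h.py <<'E'
import numpy as np,cv2
from rig import robot,viewer,spotter
from scipy.spatial.transform import Rotation as R
def att(p):
    a=np.array(p["attitude"],float)
    return a if a.shape==(3,3) else R.from_quat(a).as_matrix()
def w(p,c): return att(p)@np.array(c)+np.array(p["xyz"])
def save(p,n): cv2.imwrite("pics/"+n,p["img"][:,:,::-1])
E
python3 - <<'E'
from h import *
for c in("scene","top"):
    p=viewer.camera(c); save(p,c+"0.png"); print(c,p["xyz"],p["attitude"],p["shot"])
    for n in ["bush_stand","block_stand","bush_flag","bush_tab","bush_red_face","block_red_face","bush_mid","block_mid","jar_mid","marker_mid"]:
        for d in spotter.boxes_of(n,p)[:2]: print(n,round(d["score"],2),w(p,d["at"]).round(3))
o=robot.get_obs();print(o)
E
```

```text
pics
scene [-0.09367757  0.4172665   0.41147367] [-0.39936689  0.72994944 -0.47840094  0.28073554] 1
bush_stand 0.95 [ 0.467 -0.176  0.005]
block_stand 0.96 [0.468 0.173 0.01 ]
block_stand 0.27 [ 0.463 -0.157  0.098]
bush_flag 0.79 [ 0.458 -0.157  0.095]
bush_tab 0.59 [ 0.459 -0.158  0.097]
bush_tab 0.3 [ 0.538 -0.174  0.022]
bush_red_face 0.43 [ 0.46  -0.16   0.093]
block_red_face 0.67 [0.465 0.184 0.094]
bush_mid 0.72 [ 0.537 -0.174  0.022]
block_mid 0.52 [0.537 0.182 0.024]
block_mid 0.15 [0.467 0.186 0.095]
jar_mid 0.92 [ 0.684 -0.016  0.06 ]
jar_mid 0.5 [0.466 0.182 0.094]
marker_mid 0.88 [0.443 0.009 0.012]
top [0.36582154 0.01974355 1.15486086] [-0.67129268  0.73380806 -0.07794653  0.06939889] 2
bush_stand 0.78 [ 0.485 -0.182  0.01 ]
bush_stand 0.29 [0.55  0.174 0.031]
block_stand 0.96 [0.488 0.161 0.009]
bush_flag 0.94 [ 0.467 -0.167  0.096]
bush_flag 0.38 [0.484 0.161 0.01 ]
bush_red_face 0.69 [0.485 0.162 0.011]
bush_red_face 0.64 [ 0.468 -0.17   0.088]
block_red_face 0.68 [0.476 0.182 0.092]
block_mid 0.62 [0.553 0.171 0.032]
block_mid 0.58 [ 0.702 -0.028  0.095]
jar_mid 0.97 [ 0.707 -0.026  0.092]
{'time': 1.1, 'q': array([ 9.70523124e-01,  5.27473043e-01,  1.43268098e+00, -1.68504823e-06,
        1.18138060e+00, -1.78504152e-01]), 'joint_velocities': array([-0.00060843,  0.00011704, -0.0018665 , -0.00026485,  0.00083735,
        0.00024603]), 'joint_torque': array([-8.30723438e-04, -4.40035021e+01, -1.76980591e+01,  6.31789025e-02,
        5.05723804e-02, -3.90383627e-05]), 'position': array([0.25583245, 0.57023538, 0.22257105]), 'tool_rot': array([2.09324599e-01, 9.77846211e-01, 2.65473495e-05, 1.17359769e-05]), 'ft_force': array([ 0.74835031, -0.10448354,  0.30631462]), 'moment': array([-0.0721399 ,  0.02064519, -0.02001751]), 'grip_width': 0.0870145167445787}
```

View pics/scene0.png

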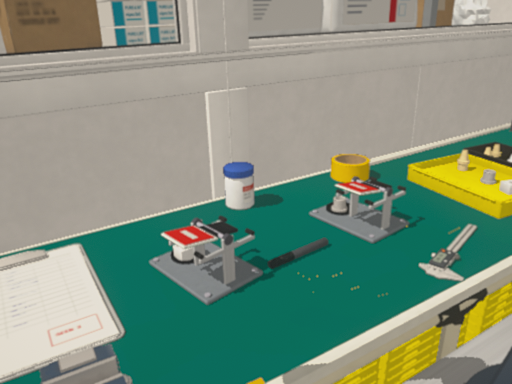

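View pics/top0.png

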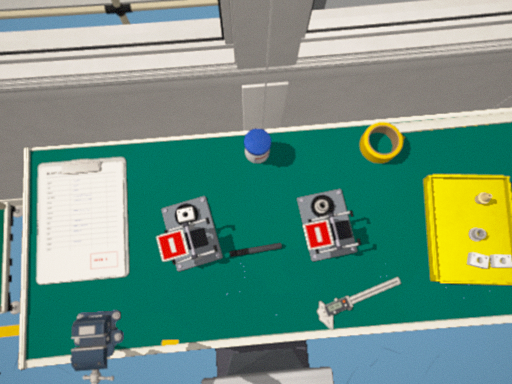

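Run:
```python
from h import *
p=viewer.camera("top")
im=p["img"]; c=im[175:275,280:380]; cv2.imwrite("pics/topz.png",cv2.resize(c,(600,600),interpolation=cv2.INTER_CUBIC)[:,:,::-1])
p2=viewer.camera("scene")
c=p2["img"][165:250,300:420]; cv2.imwrite("pics/scz.png",cv2.resize(c,None,fx=6,fy=6,interpolation=cv2.INTER_CUBIC)[:,:,::-1])
import pickle; pickle.dump((p,p2),open("p.pkl","wb"))
```

```text
(no output)
```

View pics/topz.png

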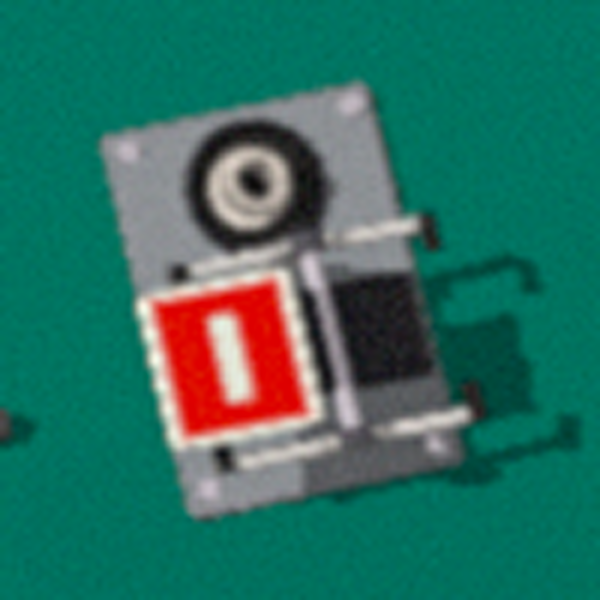

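View pics/scz.png

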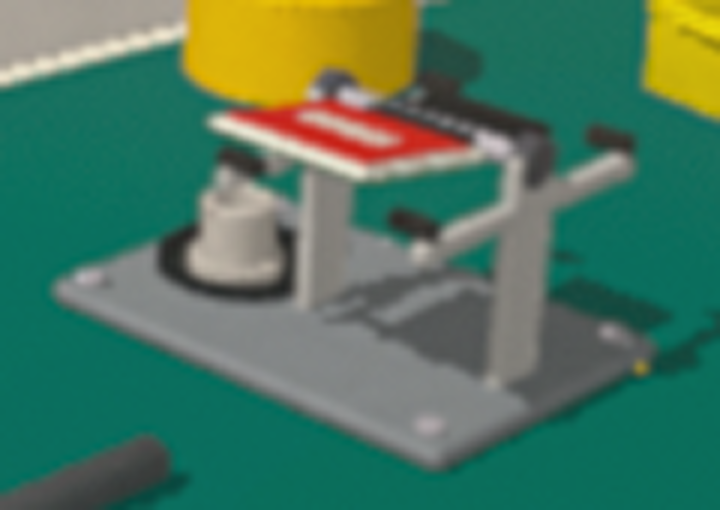

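```bash
cat > fit.py <<'E'
from h import *
import pickle; from scipy.optimize import least_squares
p,p2=pickle.load(open("p.pkl","rb"))
def proj(P,p):
    A=att(p); r=A.T; t=-r@np.array(p["xyz"])
    return cv2.projectPoints(np.array(P,float).reshape(-1,3),cv2.Rodrigues(r)[0],t,np.array(p["camera_matrix"]),np.array(p["distortion"]))[0].reshape(-1,2)
S=lambda L,o:(np.array(L)+.5)/6-.5+np.array(o)
B=[(.113,.06,.008),(.113,-.06,.008),(-.057,-.06,.008),(-.057,.06,.008)]
tt=S([(103,140),(368,83),(463,460),(195,517)],(280,175))
ss=S([(57,285),(437,458),(652,345)],(300,165)); sB=[B[0],B[3],B[2]]
def fl(a,L):
    c,s=np.cos(a),np.sin(a)
    return [(x,y*c-h*s,.085+y*s+h*c) for x,y,h in L]
F=[(.032,.075,.0035),(-.032,.075,.0035)]
ft=S([(137,297),(178,449)],(280,175)); fs=S([(210,122),(368,175)],(300,165))
def T(v,P):
    c,s=np.cos(v[2]),np.sin(v[2]); P=np.array(P)
    return P@np.array([[c,s,0],[-s,c,0],[0,0,1]])+[v[0],v[1],0]
def res(v):
    return np.concatenate([(proj(T(v,B),p)-tt).ravel(),(proj(T(v,sB),p2)-ss).ravel(),(proj(T(v,fl(v[3],F)),p)-ft).ravel(),(proj(T(v,fl(v[3],F)),p2)-fs).ravel()])
E
python3 - <<'E'
from fit import *
r=least_squares(res,[.46,-.18,0,.1]); print(r.x.round(4)); print(r.fun.reshape(-1,2).round(1))
E
```

```text
[ 0.471  -0.1937  0.12    0.135 ]
[[-0.3 -0.6]
 [-0.1 -0.3]
 [ 0.7  0.4]
 [-0.3  0.6]
 [-0.8 -0.5]
 [ 0.3 -0.7]
 [ 1.2 -0.9]
 [-0.  -0.2]
 [-0.5  0.8]
 [-0.5 -0.5]
 [-0.3  0.2]]
```

```bash
cat > go.py <<'E'
# usage: go.py sy sz [sx]: target in stand frame (sx default 0) -> needed tool-axes units
import sys; from h import *
v=(0.471,-0.1937,0.12)
o=robot.get_obs(); Rm=R.from_quat(o["tool_rot"]).as_matrix()
ex=np.array([np.cos(v[2]),np.sin(v[2]),0]); ey=np.array([-ex[1],ex[0],0]); ez=np.array([0,0,1.])
G=np.c_[ey,ex,-ez]
d=o["position"]-[v[0],v[1],0]
print("t",round(o["time"],2),"stand xyz mm",(1000*np.array([d@ex,d@ey,d[2]])).round(1),"F stand",np.round([o["ft_force"]@ex,o["ft_force"]@ey,o["ft_force"][2]],1),"grip",round(o["grip_width"],4),"q",o["q"].round(2))
if len(sys.argv)>2:
    sx=float(sys.argv[3]) if len(sys.argv)>3 else 0.
    tgt=np.array([v[0],v[1],0])+ex*sx/1e3+ey*float(sys.argv[1])/1e3+ez*float(sys.argv[2])/1e3
    print("turn u",(np.degrees(R.from_matrix(Rm.T@G).as_rotvec())/5).round(2),"shift u",(Rm.T@(tgt-o["position"])/.04).round(2))
E
python3 go.py -26 150
python3 -m crank '0 0 1 0 0 0 1; 0 0 1 0 0 0 1; 0 0 1 0 0 0 1; 0 0 1 0 0 0 1; 0 0 1 0 0 0 1' 20
python3 go.py -26 150
```

```text
t 1.2 stand xyz mm [-122.2  784.2  222.5] F stand [0.2 0.7 0.1] grip 0.0869 q [ 0.97  0.53  1.43  0.    1.18 -0.18]
turn u [ 0.   -0.   11.79] shift u [-13.06 -15.78   1.81]
time: 1.82
position: [0.2558, 0.5702, 0.2225]
tool_rot: [0.422, 0.906, -0.0, 0.0]
ft_force: [0.1, -0.8, 0.2]
grip_width: 0.0448
t 1.82 stand xyz mm [-122.2  784.2  222.5] F stand [-0.  -0.8  0.2] grip 0.0448 q [ 0.97  0.53  1.43 -0.    1.18  0.27]
turn u [-0.    0.    6.63] shift u [-18.63  -8.52   1.81]
```

```bash
python3 -m crank '0 0 1 0 0 0 1; 0 0 1 0 0 0 1; 0 0 1 0 0 0 1; 0 0 1 0 0 0 1; 0 0 1 0 0 0 1' >/dev/null
python3 -m crank '0 0 1 0 0 0 1; 0 0 0.5 0 0 0 1'
python3 go.py -26 150
```

```text
time: 2.7
position: [0.2558, 0.5702, 0.2225]
tool_rot: [0.667, 0.745, -0.0, 0.0]
ft_force: [-0.2, 0.1, -0.3]
grip_width: 0.0003
t 2.7 stand xyz mm [-122.2  784.1  222.5] F stand [-0.2  0.1 -0.3] grip 0.0003 q [0.97 0.53 1.43 0.   1.18 0.86]
turn u [-0.   0.  -0.1] shift u [-20.23   3.23   1.81]
```

```bash
python3 -m crank '0 0 0 -1 0.4 0 1; 0 0 0 -1 0.4 0 1; 0 0 0 -1 0.4 0 1; 0 0 0 -1 0.4 0 1; 0 0 0 -1 0.4 0 1' >/dev/null
python3 -m crank '0 0 0 -1 0.3 0 1; 0 0 0 -1 0.3 0 1; 0 0 0 -1 0.3 0 1; 0 0 0 -1 0.3 0 1; 0 0 0 -1 0 0 1'
python3 go.py -26 150
```

```text
time: 3.95
position: [0.4355, 0.1796, 0.2236]
tool_rot: [0.664, 0.747, 0.004, 0.002]
ft_force: [0.4, -0.6, -0.1]
grip_width: 0.0007
t 3.95 stand xyz mm [  9.4 374.8 223.6] F stand [ 0.3 -0.6 -0.1] grip 0.0007 q [0.15 0.32 1.81 0.   1.   0.03]
turn u [ 0.1  -0.04 -0.03] shift u [-10.03  -0.23   1.81]
```

```bash
python3 -m crank '0 0 0 -1 0 0 1; 0 0 0 -1 0 0 1; 0 0 0 -1 0 0 1; 0 0 0 -1 0 0 1; 0 0 0 -1 0 0 1' >/dev/null
python3 -m crank '0 0 0 -1 0 0 1; 0 0 0 -1 0 0 1; 0 0 0 -1 0 0 1; 0 0 0 -1 0 0 1; 0 0 0 -0.8 0 0 1'
python3 go.py -26 150
```

```text
time: 5.2
position: [0.4841, -0.2245, 0.2251]
tool_rot: [0.665, 0.747, 0.006, 0.005]
ft_force: [0.2, 0.3, 0.1]
grip_width: 0.0003
t 5.2 stand xyz mm [  9.3 -32.1 225.1] F stand [0.2 0.2 0.1] grip 0.0003 q [-0.65  0.4   1.67  0.01  1.07 -0.77]
turn u [ 0.19 -0.01 -0.05] shift u [ 0.15 -0.26  1.87]
```

```bash
python3 -m crank '0.2 0 0 0.1 -0.25 0.9 1; 0 0 0 0 0 0.9 1; 0 0 0 0 0 0 1'
python3 go.py -26 104
python3 - <<'E'
from h import *
p=viewer.camera("scene"); cv2.imwrite("pics/s1.png",cv2.resize(p["img"][120:270,260:440],None,fx=4,fy=4)[:,:,::-1])
p=viewer.camera("wrist"); save(p,"w1.png")
E
```

```text
time: 5.58
position: [0.4761, -0.2266, 0.1527]
tool_rot: [0.667, 0.745, -0.0, 0.003]
ft_force: [0.5, -0.9, -0.2]
grip_width: 0.0004
t 5.58 stand xyz mm [  1.1 -33.2 152.7] F stand [ 0.3 -0.9 -0.2] grip 0.0004 q [-0.66  0.49  1.75 -0.    0.89 -0.77]
turn u [ 0.03  0.05 -0.1 ] shift u [ 0.19 -0.03  1.22]
```

View pics/s1.png

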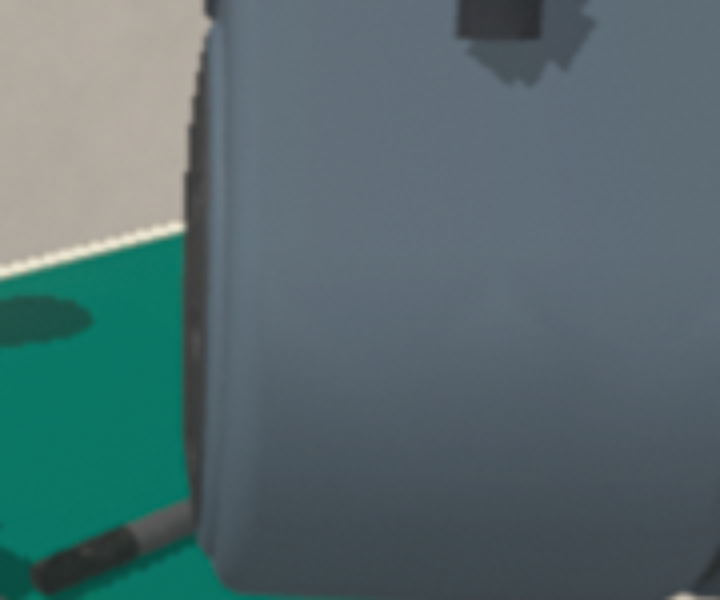

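View pics/w1.png

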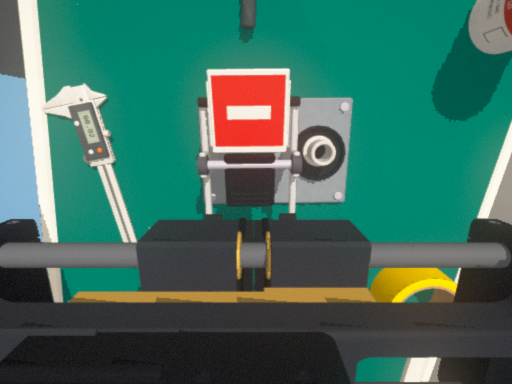

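```bash
python3 -m crank '0 0 0 0.2 0 0.6 1; 0 0 0 0 0 0.5 1; 0 0 0 0 0 0 1'
python3 go.py -26 85
python3 -m crank '0 0 0 0 0 0.25 1; 0 0 0 0 0 0.25 1; 0 0 0 0 0 0.25 1'
python3 go.py -26 65
```

```text
time: 6.05
position: [0.4815, -0.2219, 0.1159]
tool_rot: [0.666, 0.746, 0.001, 0.011]
ft_force: [-0.4, -0.9, 0.4]
grip_width: 0.0003
t 6.05 stand xyz mm [  7.1 -29.3 115.9] F stand [-0.5 -0.9  0.4] grip 0.0003 q [-0.64  0.55  1.78 -0.    0.78 -0.75]
turn u [ 0.18  0.19 -0.08] shift u [ 0.09 -0.19  0.77]
time: 6.42
position: [0.4848, -0.224, 0.0882]
tool_rot: [0.666, 0.746, 0.001, 0.016]
ft_force: [0.1, 0.2, -0.9]
grip_width: 0.0002
t 6.42 stand xyz mm [ 10.1 -31.7  88.2] F stand [ 0.2  0.1 -0.9] grip 0.0002 q [-0.64  0.6   1.8  -0.    0.71 -0.75]
turn u [ 0.25  0.25 -0.08] shift u [ 0.15 -0.27  0.57]
```

```bash
python3 -m crank '0.3 0.3 0 0.15 -0.25 0.1 1; 0 0 0 0 0 0.25 1; 0.05 0.05 0 0 0 0.25 1'
python3 go.py -26 65
python3 -m crank '0.1 0.1 0 0 0 0.2 1; 0 0 0 0 0 0 1'
python3 go.py -26 65
```

```text
time: 6.8
position: [0.4746, -0.2201, 0.063]
tool_rot: [0.666, 0.746, -0.0, -0.006]
ft_force: [-0.3, -1.3, 0.7]
grip_width: 0.0004
t 6.8 stand xyz mm [  0.4 -26.7  63. ] F stand [-0.5 -1.2  0.7] grip 0.0004 q [-0.65  0.65  1.81  0.    0.7  -0.76]
turn u [-0.09 -0.09 -0.08] shift u [ 0.02 -0.01 -0.05]
time: 7.05
position: [0.4741, -0.2199, 0.0532]
tool_rot: [0.666, 0.746, -0.001, -0.013]
ft_force: [0.7, -1.4, 0.6]
grip_width: 0.0004
t 7.05 stand xyz mm [ -0.1 -26.4  53.2] F stand [ 0.5 -1.5  0.6] grip 0.0004 q [-0.65  0.67  1.8   0.    0.7  -0.76]
turn u [-0.22 -0.21 -0.08] shift u [ 0.02 -0.   -0.3 ]
```

Run:
```python
from h import *
p=viewer.camera("wrist"); save(p,"w2.png")
p=viewer.camera("top"); cv2.imwrite("pics/t2.png",cv2.resize(p["img"][150:300,240:420],None,fx=4,fy=4)[:,:,::-1])
```

```text
(no output)
```

View pics/w2.png

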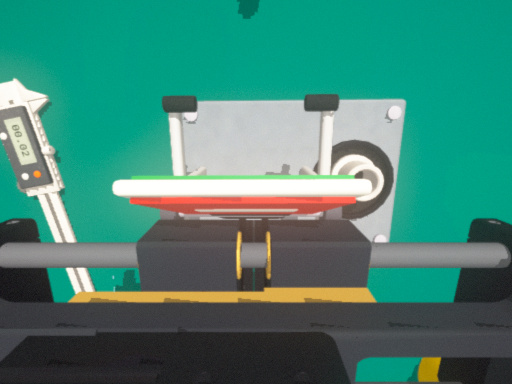

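View pics/t2.png

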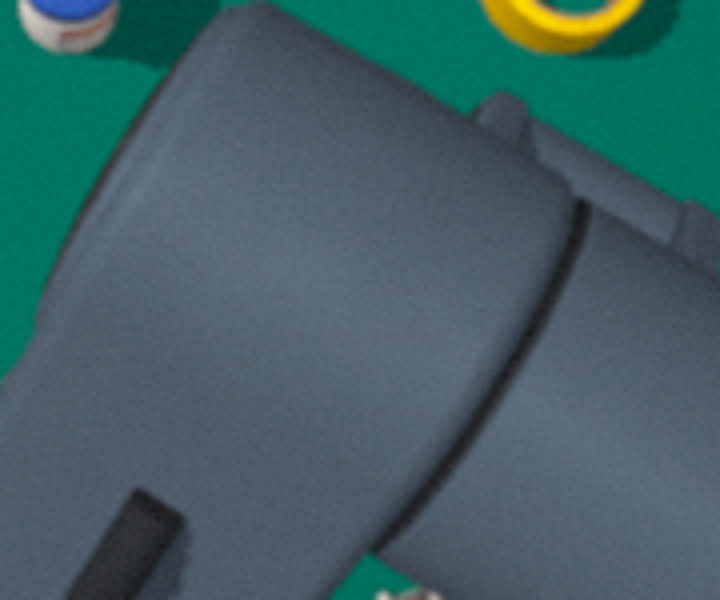

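```bash
python3 -m crank '-0.2 -0.2 0 -0.05 0 -1 1; 0 0 0 0 0 -1 1; 0 0 0 0 0 -1 1; 0 0 0 0 0 -0.5 1; 0 0 0 0 0 0 1'
python3 go.py 80 185
```

```text
time: 7.78
position: [0.4733, -0.2203, 0.1969]
tool_rot: [0.666, 0.746, -0.0, -0.004]
ft_force: [-0.2, -0.4, 0.7]
grip_width: 0.0008
t 7.78 stand xyz mm [ -0.9 -26.7 196.9] F stand [-0.2 -0.3  0.7] grip 0.0008 q [-0.65  0.43  1.71  0.    1.01 -0.76]
turn u [-0.05 -0.06 -0.07] shift u [2.67 0.01 0.31]
```

```bash
python3 -m crank '0 0 0 1 0 0 1; 0 0 0 1 0 0 1; 0 0 0 0.7 0 0 1; 0 0 0 0 0 0 1'
python3 go.py 70 122
python3 - <<'E'
from h import *
p=viewer.camera("wrist"); save(p,"w3.png")
p=viewer.camera("scene"); cv2.imwrite("pics/s3.png",cv2.resize(p["img"][120:270,260:440],None,fx=4,fy=4)[:,:,::-1])
E
```

```text
time: 8.28
position: [0.4576, -0.1089, 0.1936]
tool_rot: [0.666, 0.745, -0.001, -0.007]
ft_force: [0.2, -0.0, -0.6]
grip_width: 0.0008
t 8.28 stand xyz mm [ -3.2  85.8 193.6] F stand [ 0.2 -0.1 -0.6] grip 0.0008 q [-0.47  0.37  1.83  0.    0.95 -0.59]
turn u [-0.13 -0.11 -0.09] shift u [-0.41  0.1   1.78]
```

View pics/w3.png

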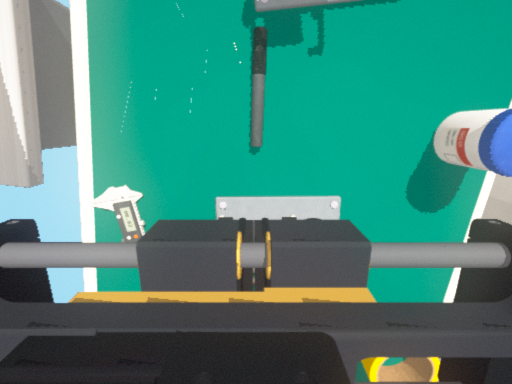

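View pics/s3.png

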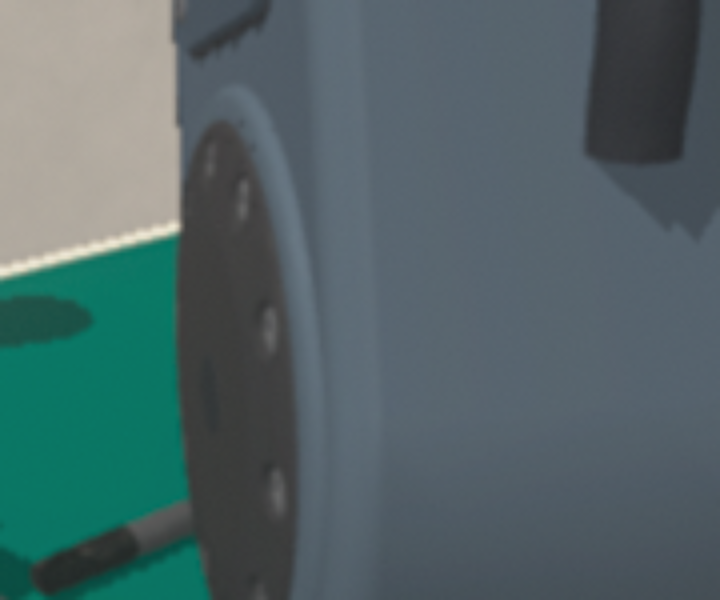

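```bash
python3 -m crank '-0.15 -0.1 0 -0.1 0.1 0.9 1; 0 0 0 0 0 0.8 1; 0 0 0 0 0 0 1'
python3 go.py 30 120
```

```text
time: 8.75
position: [0.4658, -0.1189, 0.1242]
tool_rot: [0.668, 0.744, 0.001, 0.004]
ft_force: [-0.1, 0.6, -0.2]
grip_width: 0.0005
t 8.75 stand xyz mm [  3.8  74.9 124.2] F stand [-0.   0.6 -0.2] grip 0.0005 q [-0.48  0.49  1.89  0.    0.75 -0.59]
turn u [ 0.09  0.05 -0.15] shift u [-1.12 -0.08  0.11]
```

```bash
python3 -m crank '0 0 -0.1 -0.6 -0.1 0.05 1; 0 0 0 -0.6 0 0 1; 0 0 0 -0.5 0 0 1; 0 0 0 0 0 0 1'
python3 go.py -35 120
```

```text
time: 9.25
position: [0.4713, -0.1923, 0.1249]
tool_rot: [0.666, 0.746, 0.002, 0.006]
ft_force: [0.9, 0.1, -0.0]
grip_width: 0.0005
t 9.25 stand xyz mm [  0.5   1.4 124.9] F stand [ 0.9  0.  -0. ] grip 0.0005 q [-0.61  0.52  1.82  0.    0.79 -0.72]
turn u [ 0.12  0.07 -0.08] shift u [-0.91 -0.01  0.13]
```

```bash
python3 -m crank '0 0 0 -0.6 0 0 1; 0 0 0 -0.5 0 0 1; 0 0 0 0 0 0 1'
python3 go.py -35 120
python3 - <<'E'
from h import *
p=viewer.camera("wrist"); save(p,"w4.png")
E
```

```text
time: 9.62
position: [0.4761, -0.236, 0.1261]
tool_rot: [0.666, 0.746, 0.002, 0.005]
ft_force: [0.6, 0.4, -0.3]
grip_width: 0.0004
t 9.62 stand xyz mm [ -0.  -42.6 126.1] F stand [ 0.7  0.3 -0.3] grip 0.0004 q [-0.67  0.54  1.77  0.01  0.83 -0.79]
turn u [ 0.12  0.06 -0.08] shift u [ 0.19 -0.    0.15]
```

View pics/w4.png

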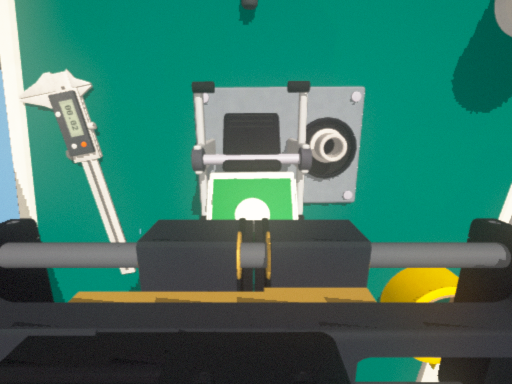

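```bash
python3 -m crank '0.1 0 0 0 0 0.35 1; 0 0 0 0 0 0.35 1; 0 0 0 0 0 0 1'
python3 go.py -46 90
```

```text
time: 10.05
position: [0.475, -0.2328, 0.0957]
tool_rot: [0.665, 0.747, -0.001, 0.0]
ft_force: [-0.4, 0.6, -0.4]
grip_width: 0.0005
t 10.05 stand xyz mm [ -0.8 -39.3  95.7] F stand [-0.3  0.7 -0.4] grip 0.0005 q [-0.67  0.59  1.78 -0.    0.77 -0.78]
turn u [-0.01  0.03 -0.05] shift u [-0.17  0.02  0.14]
```

```bash
python3 -m crank '0 0 0 -0.2 0 0.05 1; 0 0 0 0 0 0.07 1; 0 0 0 0 0 0 1'
python3 go.py -48 90
python3 -m crank '0 0 0 0 0 0.07 1; 0 0 0 0 0 0 1'
python3 go.py -48 88
```

```text
time: 10.42
position: [0.4759, -0.2409, 0.0902]
tool_rot: [0.665, 0.747, -0.001, 0.0]
ft_force: [-0.4, 0.1, 0.3]
grip_width: 0.0005
t 10.43 stand xyz mm [ -0.8 -47.5  90.2] F stand [-0.4  0.1  0.3] grip 0.0005 q [-0.68  0.6   1.78 -0.    0.76 -0.79]
turn u [-0.02  0.02 -0.05] shift u [-0.01  0.02  0.01]
time: 10.68
position: [0.4764, -0.2414, 0.089]
tool_rot: [0.665, 0.747, -0.001, 0.001]
ft_force: [-0.1, 0.8, -0.8]
grip_width: 0.0006
t 10.68 stand xyz mm [ -0.4 -48.   89. ] F stand [-0.   0.9 -0.8] grip 0.0006 q [-0.68  0.61  1.78 -0.    0.76 -0.79]
turn u [-0.01  0.03 -0.05] shift u [-0.    0.01  0.02]
```

```bash
python3 -m crank '0 0 0 0 0 0.07 1; 0 0 0 0 0 0 1' | grep -E 'pos|force'
python3 -m crank '0 0 0 0 0 0.1 1; 0 0 0 0 0 0 1'| grep -E 'pos|force'
python3 -m crank '0 0 0 0 0 0.1 1'| grep -E 'pos|force'
```

```text
position: [0.4767, -0.2416, 0.0891]
ft_force: [0.2, 0.2, 0.2]
position: [0.4771, -0.2418, 0.0891]
ft_force: [0.3, 0.1, -0.5]
position: [0.4775, -0.2421, 0.0879]
ft_force: [-6.2, 5.4, 40.2]
```

```bash
python3 -m crank '0 0 0 0 0 -0.3 1; 0 0 0 0 0 -1 1; 0 0 0 0 0 -1 1; 0 0 0 0 0 -1 1; 0 0 0 0 0 0 1'
python3 -m crank '0 0 0 -1 0 0 1; 0 0 0 -1 0 0 1; 0 0 0 -1 0 0 1; 0 0 0 -1 0 -0.5 1; 0 0 0 0 0 0 1'
python3 - <<'E'
from h import *
for c in("scene","top","wrist"):
    p=viewer.camera(c); 
    if c!="wrist":
        q=p["img"][165:250,300:420] if c=="scene" else p["img"][170:280,270:390]
        cv2.imwrite("pics/%s5.png"%c,cv2.resize(q,None,fx=5,fy=5,interpolation=cv2.INTER_CUBIC)[:,:,::-1])
    save(p,c+"5f.png")
E
python3 go.py
```

```text
time: 11.92
position: [0.4772, -0.2413, 0.222]
tool_rot: [0.665, 0.747, -0.001, 0.004]
ft_force: [0.6, 0.4, -0.6]
grip_width: 0.0002
time: 12.55
position: [0.4936, -0.4011, 0.2337]
tool_rot: [0.664, 0.748, -0.0, -0.003]
ft_force: [-0.2, -0.3, 0.6]
grip_width: 0.0006
t 12.7 stand xyz mm [  -3.3 -203.1  232.1] F stand [ 0.1 -0.3  0.6] grip 0.0002 q [-0.85  0.53  1.39 -0.    1.23 -0.97]
```

View pics/scene5f.png

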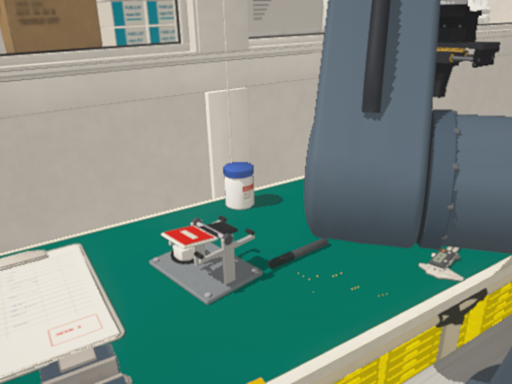

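View pics/top5f.png

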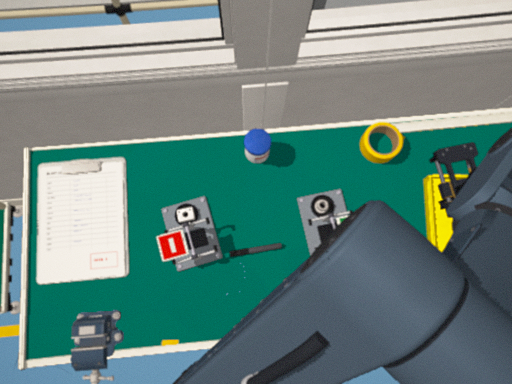

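View pics/scene5.png

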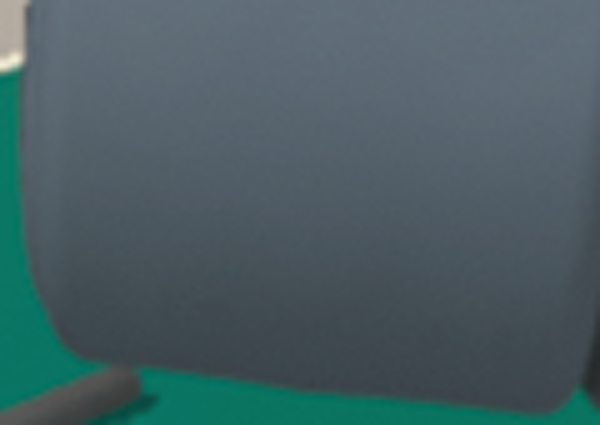

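```bash
for i in 1 ; do
python3 -m crank '0 0 0 1 0 0 1; 0 0 0 1 0 0 1; 0 0 0 1 0 0 1; 0 0 0 1 0 0 1; 0 0 0 1 0 0 1' >/dev/null
python3 -m crank '0 0 0 1 0 0 1; 0 0 0 1 0 0 1; 0 0 0 1 0 0 1; 0 0 0 1 0 0 1; 0 0 0 1 0 0 1'>/dev/null
python3 -m crank '0 0 0 1 0 0 1; 0 0 0 1 0 0 1; 0 0 0 1 0 0 1; 0 0 0 1 0 0 1; 0 0 0 1 0 0 1'
done
python3 - <<'E'
from h import *
for c in("scene","top"):
    p=viewer.camera(c); 
    q=p["img"][165:250,300:420] if c=="scene" else p["img"][170:280,270:390]
    cv2.imwrite("pics/%s6.png"%c,cv2.resize(q,None,fx=5,fy=5,interpolation=cv2.INTER_CUBIC)[:,:,::-1])
    save(p,c+"6f.png")
E
python3 go.py
```

```text
time: 14.58
position: [0.3912, 0.2358, 0.234]
tool_rot: [0.657, 0.753, -0.003, -0.022]
ft_force: [0.1, 0.0, -0.8]
grip_width: 0.0004
t 14.68 stand xyz mm [-28.  437.6 234.1] F stand [-0.3 -0.  -0.3] grip 0.0003 q [0.28 0.29 1.81 0.04 1.07 0.12]
```

View pics/scene6.png

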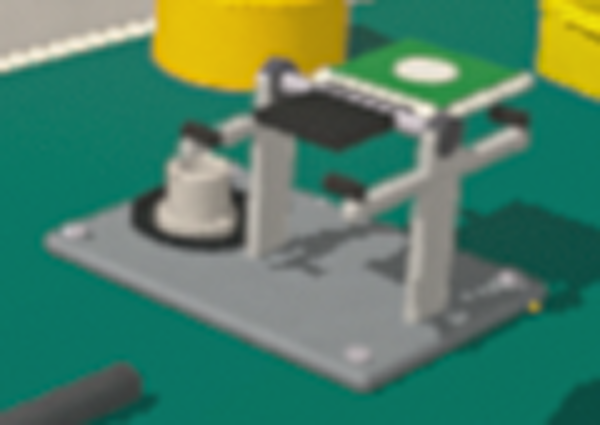

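View pics/top6f.png

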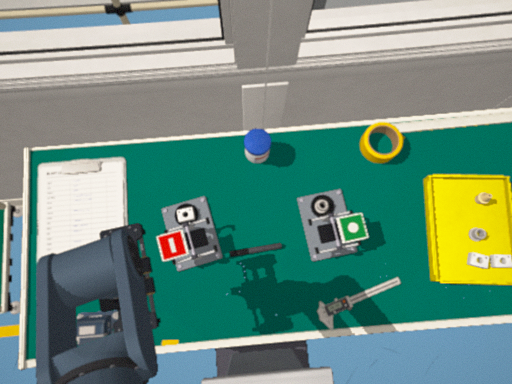

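View pics/top6.png

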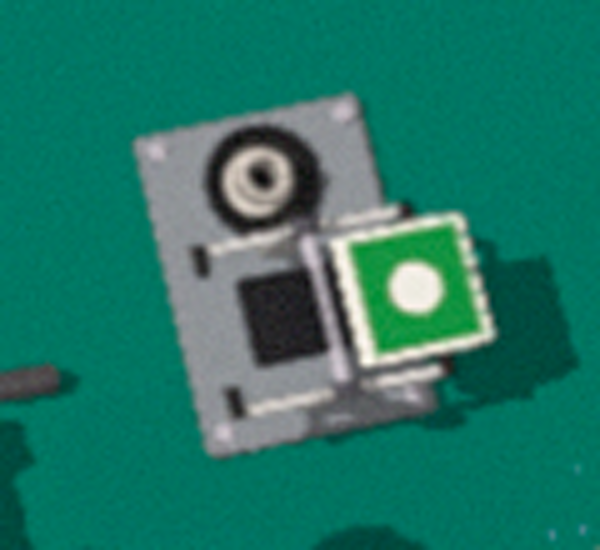

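Run:
```python
from fit import *
S5=lambda L,o:(np.array(L)+.5)/5-.5+np.array(o)
F=[(.032,.075,-.0035),(-.032,.075,-.0035)]
ft=S5([(463,213),(495,337)],(270,170)); fs=S5([(408,40),(535,76)],(300,165))
v=[.471,-.1937,.12]
for a in (3.14,3.0,2.9):
    print(a,(proj(T(v,fl(a,F)),p)-ft).round(1).tolist(),(proj(T(v,fl(a,F)),p2)-fs).round(1).tolist())
def res2(u): 
    vv=list(u[:3])+[u[3]]
    base=res([u[0],u[1],u[2],.135])[:14]
    return np.concatenate([base,(proj(T(vv,fl(u[3],F)),p)-ft).ravel(),(proj(T(vv,fl(u[3],F)),p2)-fs).ravel()])
r=least_squares(res2,v+[3.0]);print(r.x.round(4));print(r.fun.reshape(-1,2).round(1))
# peg projected
for q in ([-.027,-.052,.073],[-.04,-.052,.073]): print(((proj(T(v,[q]),p2)-[300,165])*5).round(0))
```

```text
3.14 [[-0.4, -0.4], [0.2, 0.7]] [[-0.1, -1.2], [0.7, -0.5]]
3.0 [[0.2, -1.0], [0.8, 0.4]] [[-0.1, -5.7], [0.9, -5.2]]
2.9 [[0.2, -1.3], [0.9, 0.2]] [[-0.3, -8.8], [0.8, -8.4]]
[ 0.4712 -0.1935  0.1185  3.1637]
[[-0.3 -0.7]
 [-0.2 -0.4]
 [ 0.6  0.4]
 [-0.5  0.5]
 [-0.9 -0.6]
 [ 0.1 -0.7]
 [ 1.1 -0.8]
 [-0.6 -0.3]
 [-0.1  0.7]
 [-0.3 -0.5]
 [ 0.5  0.3]]
[[489. 118.]]
[[517. 127.]]
```

```bash
python3 -c "
from rig import robot
print(robot.get_obs()['ft_force'].round(1)); print(robot.hand_in())"
```

```text
[-0.3 -0.1 -0.3]
the job is handed in; nothing more can be done
None
```

The bush stand's flag is over its pivot and lies fully down with its green face up, and the job is handed in at about 14.7 s on the clock. With the fingers shut, I pressed the tab down to raise the flag and pushed it past upright from the other side. I then pressed it down onto its stops and moved clear.

- **Flag angle:** the last scene and top pictures give about 3.16 rad, against 3.14 for level. The corner fit is good to about a pixel.
- **Everything else:** by eye in those pictures, the block's flag still shows red, and the samples, jar and marker look unmoved. I did not measure their positions again.
- **Forces:** the wrist read about 0 N before handing in, with the tool clear of everything. The last press peaked higher than I meant, at about 40 N. It should have been the fingertips on the resting flag, not the arm or the gripper's body, where 40 N is the limit. It is well under the 120 N wrist limit, and I backed off at once.

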